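# Fit a kiln temperature probe and set its gland nut

### The arm

A 6-joint arm with a two-finger parallel gripper is mounted at the origin on the work surface. World frame = base frame: x ahead of the robot, y to its left, z up, the work surface at z = 0. Lengths are in m, angles in rad, forces in N, time in s.
With the tool pointing down it reaches from about 0.375 to 0.975 m from the base axis. Payload 3.8 kg.
Tool frame: the origin (TCP) lies on the centre line of the jaws, within the pads' length; the fingertips stand 14 mm ahead of it and the grasp point (between the pads) lies 5 mm behind it; z points along the fingers, y is the line along which they close (so a half turn about z gives the same grasp; the last joint's range is limited). The gripper opens to 85 mm and grips with 20 to 120 N. Pads are 22 mm wide; open, the fingers measure 114 mm over their backs; the gripper's body (76 mm by 85 mm) begins 54 mm behind the grasp point. The pads swing forward as they close: fully open they stand 13 mm farther back than shut.
Start: joints at [-1.147, 0.264, 1.604, -0, 1.274, -0.037], TCP at [0.3, -0.605, 0.245] pointing down, gripper open.
Joint ranges: [-2.63, 2.63], [-0.94, 2.18], [0.31, 2.57], [-1.31, 4.45], [0, 2.66], [-2.55, 2.55]. Speed limits (rad/s): [2.57, 2.57, 3.14, 3.14, 3.14, 3.14].

### API

Orientations are given as a rotation vector (axis times angle).
In Python, from workcell import bot, eyes, spot_in gives the robot as it stands.
- The arm moves only by the tool carry_out, never from a script. Its argument "series" is text: rows parted by semicolons, each of 4 numbers parted by spaces: the shift along the world's x, y, z in m, then the turn about the world's z in degrees. In form: tx ty tz roll; .... A call has 1 to 20 rows; each row shifts and turns the commanded pose from where the row before left it; what a row does not reach is not made up. A row lasts 1/8 s, in which the tool goes at most 62.5 mm and 10.7 degrees, less where a joint would pass 70% of its speed; a pose out of reach is approached as far as the arm can. A call is refused whole if a number of a shift passes 0.0625 or a number of a turn 10.7, either way. A call with a gripper value outside its range is refused whole. "jaw" is the gripper command: -1 is shut, 1 is fully open, values between are in proportion, set as the call begins (left out, the last holds). The fingers move at their own pace and stop on an object; "grip_force" is the grip in N (left out, the last holds). Time passes only in rows, so rows that do not move let the fingers close. It gives the time, the measured TCP pose, the force, the opening and the grip force at its end, in the units of the state.
- bot.read_state(): the state, without advancing time (a new reading comes with each control period).
- eyes.read_camera(name): name is "side" or "top"; returns (picture, depth): 384x512x3 uint8, blue, green, red; 384x512 float32, m along the optical axis (not along the pixel's ray), 0 where there is no reading.
- eyes.get_calibration(name): a dict with "K" (3x3 intrinsics, pixels), "position" and "rotation" of the camera in the world. Camera axes: x right, y down, z forward; pixel columns grow to the right and rows downward; lengths in m; the calibration is good to about 2 mm. A picture is of the moment at which its call begins. get_calibration takes no time and is no camera call.
- bot.finish_job(): hands the job in; it is judged then, once.
Trained networks look in the newest picture that a camera, given by its name, has taken for a name from the list of things; names that differ only in an ending like _2 or _b are one class to them, and where a whole thing is asked for, a point or a joint stands for the part that bears it (a point fixed in the world has none). Each returns a list of dicts, best first, with "score" (0 to 1); they miss things now and then, are a little off and sometimes report something else, mostly with a low value. They report only what shows in the picture. A call takes as long as a camera call.
- spot_in(camera, target): "rect" ([centre column, centre row, width, height] in pixels, round what is visible of it).
The state is a dict: "time": time; "q": joint angles; "joint_vel": joint speeds; "joint_torque": joint torques, N m; "tool_pos": TCP position; "tcp_rot": TCP orientation; "wrist_force": force on the tool from outside, world axes, zero at the start; "torque": the same for the moment, N m; "width": opening from 0.0 (shut) to 1.0 (fully open); "grip_force": force on a finger pad.
Only numpy, scipy, OpenCV 4.12 (cv2) and the standard library are available. Lean on these libraries where they do the work, as an engineer would, in place of code of your own. Each camera call takes 0.05 s, during which the arm holds its last target. There are 200 camera calls.

### The job

Take the probe with the round head out of the wooden rack and push it, tip down, through the knurled nut of the bench fitting until it is fully home. Then screw the nut down (clockwise from above) until it bottoms out, back it off a quarter turn so that the probe can expand, and finish while still gripping the nut between the fingers, keeping it there; do not let go at the end. Leave the square-headed probe and everything else on the table where it is.

Things in the scene. Friction and masses are not known exactly. Their poses are not given: they have to be found in the camera images.
- probe: The probe to fit: steel sheath 8 mm in diameter, 64 mm long with a tapered tip, and a short round black head 22 mm in diameter, 20 mm high (84 mm over all, 50 to 80 g). Origin at the sheath's tip, z up the axis, head from 64 to 84 mm above the origin. Starts upright in one end hole of the rack, the head's underside 24 mm above the rack's top.
- square_probe: A probe that stays in the rack: same sheath, but a square black head 24 x 24 mm, 20 mm high. Origin at its tip. It stands in the other end hole.
- rack: Wooden block fixed to the table, 50 (x) x 150 (y) x 45 mm high, origin at the centre of its underside. Three upright holes 9.5 mm wide along its y axis at -45, 0 and +45 mm, floors 5 mm above the table; the middle one is empty. Which end holds the round-headed probe changes.
- fitting: The bench fitting, fixed to the table: base plate 90 x 90 x 10 mm, square steel body 30 x 30 mm up to 46 mm above the table, then a threaded neck 24 mm in diameter up to 66 mm. Origin at the centre of the underside, on the upright axis of nut and bore. The bore, 11 mm in diameter, runs from the neck's top (66 mm above the table) down to 16 mm.
- bore_floor (a point): Centre of the bore's floor, 16 mm above the table. With the probe fully home its tip rests here, and its head's underside is then 80 mm above the table, above the nut at all times.
- gland_nut: The knurled round steel nut, 45 mm in diameter, 24 mm high, started on the neck's thread; the probe passes its 22 mm through hole. Origin on the axis at its underside; moves up and down with the nut but does not turn (see nut_turn). Bottomed out it sits on the square body, underside 46 mm above the table, no gap. Fast thread: 16 mm per full turn, 4 mm per quarter.
- nut_mid (a point): Point on the axis at half the nut's height (12 mm above its underside): where to grip it across its 45 mm diameter, from any direction around. Moves up and down with the nut. The seated probe's head ends 42 mm above this point when the nut is bottomed out.
- nut_turn (a joint): Turn of the nut in rad: 0 bottomed out (hard stop), growing as it is unscrewed (counter-clockwise from above, nut rising). Starts between 2.2 and 3.2; a quarter turn is 1.57. Stiff, about 0.08 N m, stays where it is left. A small raised bar on the nut's top, running out from the hole, shows its angle: along the fitting's +x at 0.
- spare_nut: A smaller loose nut, 38 mm across, 18 mm high, lying by the fitting: leave it. Origin at the centre of its underside.
- tumbler: Amber glass tumbler, 66 mm wide, 80 mm high, standing by the rack: leave it. Origin at the centre of its underside.
- plaster_disc: White ribbed plaster disc, 140 mm wide, 25 mm high: leave it. Origin at the centre of its underside.
- wrench: Steel wrench lying beside the fitting: leave it. Origin at its underside.
- brush: Brush lying on the left: leave it. Origin at its underside.
- paperweight: Green glass paperweight, 72 mm wide, 44 mm high: leave it. Origin at the centre of its underside.
- paddle: Wooden paddle, about 300 mm long and 14 mm thick, lying across the far side: leave it. Origin at its underside.

How it is judged:
By the outcome, as a careful person would: the job done as asked, in the order asked, and still so for the second after the job is handed in, while the arm keeps its last pose, push and grip.
It also fails if it takes over 69 s, if anything falls off the work surface, if the arm or the gripper's body presses on something with over 40 N, if the wrist force passes 120 N, or if a joint passes its speed limit or range.

## Working session

There is one attempt and no reset: what is moved stays moved. The work goes in short steps, Python scripts to look and compute and a tool call to move; the robot and the scene stay as the last step left them, time stands still between calls to the robot, and variables do not carry over. Pictures are saved under pics/ and viewed, at most 10 in all, crops included, and the job is handed in when it is done.

Besides the shell and the picture viewer there is one more tool, called after ">>>" as a command line: name --argument value ..., lists and objects as JSON in quotes. carry_out: Moves the arm, as the interface text tells. Its arguments: {"type":"object","properties":{"series":{"type":"string"},"jaw":{"type":"number"},"grip_force":{"type":"number"}},"required":["series"]}

```bash
mkdir -p pics; ls; cat > h.py <<'E'
import numpy as np, cv2
from workcell import bot, eyes, spot_in
def cloud(n,d):
    c=eyes.get_calibration(n);K=np.array(c["K"]);R=np.array(c["rotation"]);p=np.array(c["position"])
    v,u=np.mgrid[0:d.shape[0],0:d.shape[1]]
    P=np.stack([(u-K[0,2])/K[0,0]*d,(v-K[1,2])/K[1,1]*d,d],-1)
    W=P@R.T+p; W[d<=0]=np.nan
    return W
E
python3 - <<'E'
from h import *
s=bot.read_state();print({k:np.round(v,3) for k,v in s.items()})
for n in ["top","side"]:
    im,d=eyes.read_camera(n);cv2.imwrite(f"pics/{n}0.png",im);np.save(f"{n}0.npy",d)
    c=eyes.get_calibration(n);print(n,c)
    W=cloud(n,d)
    for t in ["probe","square_probe","rack","fitting","gland_nut"]:
        for r in spot_in(n,t)[:2]:
            u,v=map(int,r["rect"][:2]);print(t,np.round(r["rect"]),round(r["score"],2),np.round(W[v,u],3))
E
```

```text
pics
{'time': np.float64(0.0), 'q': array([-1.147,  0.265,  1.605,  0.   ,  1.274, -0.037]), 'joint_vel': array([-0.   ,  0.   ,  0.002,  0.002, -0.002, -0.001]), 'joint_torque': array([ 3.0000e-03, -5.1511e+01, -3.6731e+01,  0.0000e+00,  1.3000e-02,
        0.0000e+00]), 'tool_pos': array([ 0.3  , -0.604,  0.244]), 'tcp_rot': array([-3.056e+00, -7.170e-01,  1.000e-03]), 'wrist_force': array([-0.454,  0.045,  0.048]), 'torque': array([ 0.034,  0.009, -0.003]), 'grip_force': np.float64(0.0), 'width': np.float64(0.999)}
top {'K': array([[484.37528477,   0.        , 258.692992  ],
       [  0.        , 484.37528477, 195.60801317],
       [  0.        ,   0.        ,   1.        ]]), 'position': array([ 0.37140337, -0.02605785,  1.75449023]), 'rotation': array([-2.12129932,  2.16741571, -0.13231277])}Traceback (most recent call last):
  File "<stdin>", line 6, in <module>
  File "h.py", line 7, in cloud
    W=P@R.T+p; W[d<=0]=np.nan
      ~~~~~^~
ValueError: operands could not be broadcast together with shapes (384,512) (3,)
```

```bash
sed -i 's/R=np.array(c\["rotation"\])/R=cv2.Rodrigues(np.array(c["rotation"]))[0]/' h.py
python3 - <<'E'
from h import *
for n in ["top","side"]:
    im,d=eyes.read_camera(n);cv2.imwrite(f"pics/{n}0.png",im);np.save(f"{n}0.npy",d)
    c=eyes.get_calibration(n);print(n,c["K"][0],c["position"])
    W=cloud(n,d)
    for t in ["probe","square_probe","rack","fitting","gland_nut","spare_nut","tumbler"]:
        for r in spot_in(n,t)[:2]:
            u,v=map(int,r["rect"][:2]);print(t,np.round(r["rect"]),round(r["score"],2),np.round(W[v,u],3))
E
```

```text
top [484.37528477   0.         258.692992  ] [ 0.37140337 -0.02605785  1.75449023]
square_probe [335. 225.   8.   8.] 0.63 [ 0.493 -0.262  0.091]
rack [320. 228.  43.  24.] 0.97 [ 0.49  -0.22   0.043]
fitting [208. 220.  28.  30.] 0.7 [0.525 0.177 0.068]
spare_nut [202. 198.  10.  10.] 0.53 [ 0.614  0.207 -0.009]
tumbler [325. 201.  20.  16.] 0.86 [ 0.586 -0.241  0.01 ]
side [397.13984972   0.         257.097541  ] [0.11337581 0.783944   0.8803795 ]
probe [330. 183.   6.   9.] 0.65 [ 0.461 -0.169  0.076]
square_probe [340. 151.  37.  21.] 0.68 [ 0.533 -0.434  0.02 ]
square_probe [333. 165.   9.  15.] 0.56 [ 0.492 -0.258  0.075]
rack [329. 187.  22.  40.] 0.55 [ 0.462 -0.179  0.047]
fitting [252. 260.  46.  37.] 0.87 [0.516 0.202 0.034]
gland_nut [252. 249.  16.  19.] 0.78 [0.515 0.196 0.074]
spare_nut [224. 251.   7.  12.] 0.41 [0.614 0.2   0.004]
tumbler [302. 168.  21.  30.] 0.72 [ 0.572 -0.195  0.07 ]
```

View pics/top0.png

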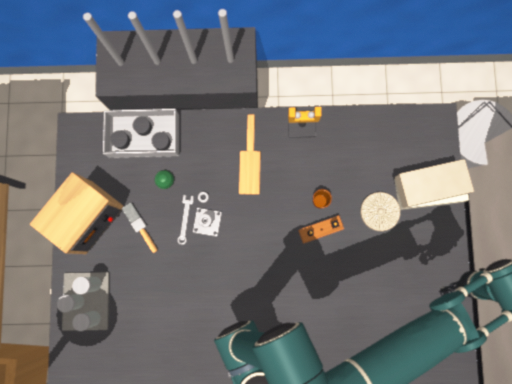

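View pics/side0.png

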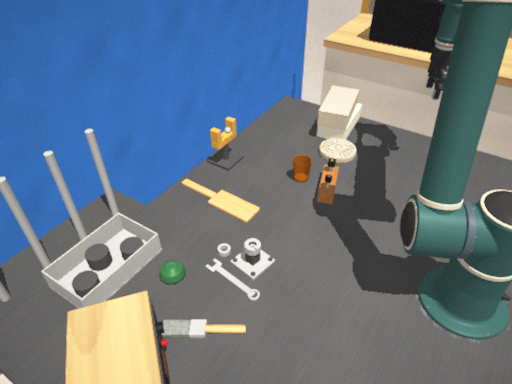

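The top view shows the rack at about (320,228), the fitting at (207,221) and the tumbler at (321,198). In the side view the two probe heads are near (330,183) and (333,165). I'll enlarge these areas and measure.

```bash
python3 - <<'E'
from h import *
z=lambda im,u,v,w,h,s:cv2.resize(im[v:v+h,u:u+w],None,fx=s,fy=s,interpolation=cv2.INTER_CUBIC)
t=cv2.imread("pics/top0.png");s=cv2.imread("pics/side0.png")
a=np.hstack([z(t,290,200,60,50,6),z(t,180,195,60,50,6)])
b=np.hstack([z(s,300,145,60,50,6),z(s,225,230,60,50,6)])
cv2.imwrite("pics/crop.png",np.vstack([a,b]))
for n in ["top","side"]:
    W=cloud(n,np.load(n+"0.npy"))
    def st(name,m):
        P=W[m];print(n,name,m.sum(),np.round(np.nanmedian(P,0),4),"mid",np.round((np.nanmin(P,0)+np.nanmax(P,0))/2,4),"mean",np.round(np.nanmean(P,0),4),np.round(np.ptp(P,0),3))
    X,Y,Z=np.moveaxis(W,-1,0)
    box=lambda x0,x1,y0,y1,z0,z1:(X>x0)&(X<x1)&(Y>y0)&(Y<y1)&(Z>z0)&(Z<z1)
    st("rack top",box(.4,.56,-.32,-.12,.037,.053))
    m=box(.4,.56,-.32,-.12,.037,.053)
    print(cv2.minAreaRect((W[m][:,:2]*1000).astype(np.float32)))
    for y0,y1 in [(-.32,-.22),(-.22,-.12)]: st("head",box(.4,.56,y0,y1,.078,.11))
    st("nut top",box(.45,.6,.12,.25,.07,.12))
    st("body",box(.45,.6,.12,.25,.006,.02))
    m=box(.45,.6,.12,.25,.006,.03); print(cv2.minAreaRect((W[m][:,:2]*1000).astype(np.float32)))
    print("tablez",np.nanmedian(Z[box(.4,.7,-.1,.1,-.03,.03)]))
E
```

```text
top rack top 482 [ 0.4829 -0.22    0.0443] mid [ 0.4831 -0.2228  0.0451] mean [ 0.4825 -0.2203  0.0443] [0.09  0.155 0.016]
((483.5798034667969, -222.68179321289062), (49.72832489013672, 150.51364135742188), 18.10249900817871)
top head 55 [ 0.4994 -0.2633  0.087 ] mid [ 0.5229 -0.2508  0.0864] mean [ 0.5019 -0.2624  0.0867] [0.074 0.052 0.016]
top head 33 [ 0.4705 -0.1797  0.0885] mid [ 0.5087 -0.1937  0.0868] mean [ 0.4721 -0.1807  0.088 ] [0.097 0.049 0.017]
top nut top 104 [0.5208 0.1859 0.0767] mid [0.5211 0.1851 0.0784] mean [0.5213 0.1849 0.0767] [0.043 0.041 0.017]
top body 420 [0.5193 0.1801 0.0101] mid [0.5287 0.1854 0.0129] mean [0.5242 0.1842 0.0105] [0.142 0.127 0.014]
((528.7538452148438, 185.49485778808594), (126.9672622680664, 142.27444458007812), 89.8270034790039)
tablez -0.00045094807095469314
side rack top 377 [ 0.4781 -0.2056  0.0449] mid [ 0.4978 -0.2194  0.0442] mean [ 0.4803 -0.211   0.0448] [0.123 0.154 0.014]
((506.428955078125, -212.2523193359375), (101.62660217285156, 154.0726776123047), 18.248029708862305)
side head 52 [ 0.4941 -0.2554  0.0879] mid [ 0.5202 -0.2482  0.0853] mean [ 0.4989 -0.2566  0.0865] [0.079 0.051 0.014]
side head 43 [ 0.4662 -0.1737  0.0871] mid [ 0.5065 -0.1921  0.0851] mean [ 0.4724 -0.1773  0.0861] [0.098 0.053 0.013]
side nut top 164 [0.5192 0.1905 0.0768] mid [0.5197 0.1873 0.0773] mean [0.5186 0.1894 0.0766] [0.044 0.046 0.014]
side body 649 [0.5081 0.2029 0.0106] mid [0.5341 0.1952 0.013 ] mean [0.5181 0.1993 0.011 ] [0.132 0.109 0.014]
((534.265869140625, 192.77359008789062), (138.5321807861328, 100.93232727050781), 5.932769298553467)
tablez 0.0005211442812266265
```

View pics/crop.png

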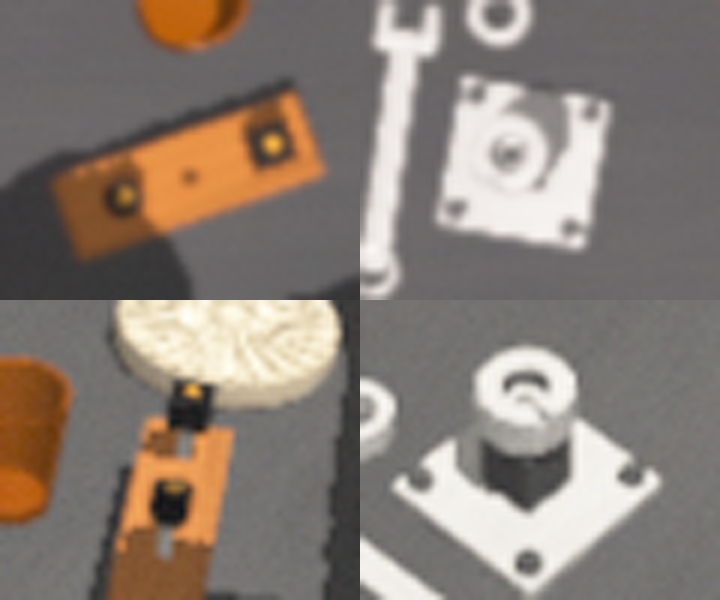

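The crops show the round head at top-view pixel (310,232), which is the +y end of the rack. The square head is at (335,224). The nut sits at about (205,220), with its hole visible. I'll refine the axis positions with tighter masks.

```bash
python3 - <<'E'
from h import *
for n in ["top","side"]:
    fr=[eyes.read_camera(n) for _ in range(4)]
    D=np.median([f[1] for f in fr],0); im=np.median([f[0] for f in fr],0)
    W=cloud(n,D);X,Y,Z=np.moveaxis(W,-1,0)
    def rect(name,c,r,z0,z1):
        m=(np.hypot(X-c[0],Y-c[1])<r)&(Z>z0)&(Z<z1)
        l,lab,st,_=cv2.connectedComponentsWithStats(m.astype(np.uint8),connectivity=4);m=lab==1+np.argmax(st[1:,4])
        P=(W[m]*1000).astype(np.float32);print(n,name,m.sum(),np.round(P.mean(0),1),np.round(np.ptp(P,axis=0),1),"rect",[np.round(v,1) for v in cv2.minAreaRect(P[:,:2])],"circ",np.round(cv2.minEnclosingCircle(P[:,:2])[0],1))
    rect("plate",(.521,.185),.068,.006,.014)
    rect("nut",(.521,.186),.03,.072,.085)
    rect("nuttop",(.521,.186),.03,.0745,.082)
    rect("rack",(.4835,-.2227),.085,.041,.049)
    rect("round",(.4696,-.1799),.02,.083,.093)
    rect("square",(.4974,-.2655),.02,.083,.093)
E
```

```text
Traceback (most recent call last):
cv2.error: OpenCV(4.12.0) /io/opencv/modules/imgproc/src/convhull.cpp:143: error: (-215:Assertion failed) total >= 0 && (depth == CV_32F || depth == CV_32S) in function 'convexHull'
```

```bash
cat > m.py <<'E'
from h import *
for n in ["top","side"]:
    fr=[eyes.read_camera(n) for _ in range(3)]
    D=np.median([f[1] for f in fr],0)
    W=cloud(n,D);X,Y,Z=np.moveaxis(W,-1,0)
    def rect(name,c,r,z0,z1):
        m=(np.hypot(X-c[0],Y-c[1])<r)&(Z>z0)&(Z<z1)
        l,lab,st,_=cv2.connectedComponentsWithStats(m.astype(np.uint8),connectivity=4);m=lab==1+np.argmax(st[1:,4])
        P=(W[m]*1000).astype(np.float32);print(n,name,m.sum(),np.round(P.mean(0),1),np.round(np.ptp(P,axis=0),1),"rect",[np.round(v,1) for v in cv2.minAreaRect(np.ascontiguousarray(P[:,:2]))],"circ",np.round(cv2.minEnclosingCircle(np.ascontiguousarray(P[:,:2]))[0],1))
    rect("plate",(.521,.185),.068,.006,.014)
    rect("nut",(.521,.186),.03,.072,.085)
    rect("nuttop",(.521,.186),.03,.0745,.082)
    rect("rack",(.4835,-.2227),.085,.041,.049)
    rect("round",(.4696,-.1799),.02,.083,.093)
    rect("square",(.4974,-.2655),.02,.083,.093)
E
python3 m.py
```

```text
top plate 305 [519.1 177.1   9.6] [99.6 94.7  7.9] rect [array([521.2, 183.8]), array([87.9, 90.1]), np.float64(79.8)] circ [523.3 183.9]
top nut 96 [521.6 185.1  76.2] [42.7 42.  10.6] rect [array([520.9, 184.2]), array([42.1, 41.8]), np.float64(48.5)] circ [521.8 185. ]
top nuttop 34 [522.8 196.6  77.4] [35.  24.6  7.1] rect [array([522.9, 196.2]), array([21.7, 36.1]), np.float64(76.9)] circ [521.6 189.9]
top rack 367 [ 481.6 -210.8   44.5] [ 89.3 139.9   7.9] rect [array([ 483.6, -222.7]), array([ 49.8, 149.7]), np.float64(18.2)] circ [ 483.1 -223.1]
top round 28 [ 468.4 -179.5   87.8] [17.5 21.1  7.9] rect [array([ 469.5, -178.8]), array([19.4, 17.1]), np.float64(47.4)] circ [ 470.1 -179.7]
top square 46 [ 497.9 -265.4   88.3] [24.2 23.9  9. ] rect [array([ 497.6, -265.2]), array([22.7, 23.2]), np.float64(16.6)] circ [ 497.8 -266.1]
side plate 537 [512.2 197.8  10.2] [100.9  97.1   7.9] rect [array([520.2, 187. ]), array([91.4, 91. ]), np.float64(80.9)] circ [519.4 186.1]
side nut 156 [518.3 188.9  77.1] [44.7 43.5 11.8] rect [array([519.7, 187.5]), array([43.3, 43. ]), np.float64(23.0)] circ [519.6 187.9]
side nuttop 135 [518.8 188.1  77.5] [44.7 43.5  7. ] rect [array([520.5, 188.1]), array([43.1, 42.3]), np.float64(32.6)] circ [519.6 187.9]
side rack 348 [ 479.3 -213.8   45. ] [ 90.8 157.8   7.2] rect [array([ 482.1, -221.2]), array([ 49.8, 153.7]), np.float64(18.1)] circ [ 482.8 -221. ]
side round 31 [ 466.6 -176.2   88. ] [19.5 21.3  7.2] rect [array([ 467.2, -177.9]), array([19.3, 21.3]), np.float64(3.3)] circ [ 467.5 -177.8]
side square 37 [ 494.7 -260.8   88.7] [26.  28.9  8.5] rect [array([ 495.8, -263.1]), array([22.8, 25.2]), np.float64(17.9)] circ [ 496.7 -262.1]
```

>>> carry_out --series "0.0169 0.0426 0 8.17;0.0169 0.0426 0 8.17;0.0169 0.0426 0 8.17;0.0169 0.0426 0 8.17;0.0169 0.0426 0 8.17;0.0169 0.0426 0 8.17;0.0169 0.0426 0 8.17;0.0169 0.0426 0 8.17;0.0169 0.0426 0 8.17;0.0169 0.0426 0 8.17;0 0 -0.04 0;0 0 -0.04 0;0 0 0 0;0 0 0 0" --jaw 1 --grip_force 40

```text
time: 3.1
tool_pos: [0.4699, -0.1791, 0.1666]
tcp_rot: [1.844, 2.542, 0.001]
wrist_force: [0.6, 0.2, 1.4]
width: 1.004
grip_force: 0.0
```

>>> carry_out --series "-0.0008 0 -0.03 0;0 0 -0.03 0;0 0 -0.012 0;0 0 -0.008 0;0 0 0 0;0 0 0 0;0 0 0 0"

```text
time: 3.98
tool_pos: [0.469, -0.1789, 0.0861]
tcp_rot: [1.843, 2.542, 0.001]
wrist_force: [0.0, 0.0, 0.5]
width: 0.999
grip_force: 0.0
```

```bash
python3 - <<'E'
from h import *
z=lambda im,u,v,w,h,s:cv2.resize(im[v:v+h,u:u+w],None,fx=s,fy=s,interpolation=cv2.INTER_CUBIC)
t=eyes.read_camera("top")[0];s=eyes.read_camera("side")[0]
cv2.imwrite("pics/p1.png",np.hstack([z(t,285,195,70,60,5),z(s,295,130,70,60,5)]))
E
```

```text
(no output)
```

View pics/p1.png

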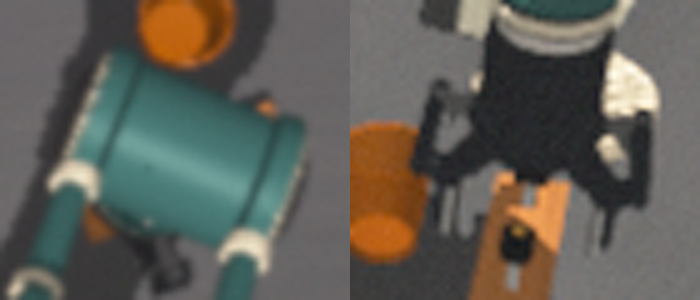

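The side view shows the head at crop (517,240), between the open fingers at about (455,225) and (605,230). It looks a little left of their middle, so I'll check that with depth.

```bash
python3 - <<'E'
from h import *
W=cloud("side",np.median([eyes.read_camera("side")[1] for _ in range(3)],0))
T=bot.read_state()["tool_pos"];a=np.radians(18.1)
d=W-np.array([T[0],T[1],0]);c=d[...,0]*np.cos(a)+d[...,1]*np.sin(a);e=-d[...,0]*np.sin(a)+d[...,1]*np.cos(a);z=W[...,2]
for lo,hi in [(.07,.08),(.08,.09),(.09,.1),(.1,.11),(.11,.12),(.12,.13)]:
    m=(z>lo)&(z<hi)&(abs(c)<.08)&(abs(e)<.03)
    print(lo,sorted([(int(1000*p),int(1000*q)) for p,q in zip(c[m],e[m])]))
E
```

```text
0.07 [(-10, 5), (-9, 4), (-9, 6), (-7, 6), (-6, 6), (-4, 9), (-4, 10), (-3, 8), (0, 8), (0, 10), (2, 8), (2, 11), (5, 7), (5, 8), (6, 5), (9, 2), (9, 4), (10, -3), (10, -1)]
0.08 [(-10, 0), (-8, 3), (-8, 5), (-7, -5), (-6, 8), (-5, 7), (-5, 8), (-4, -2), (-4, 3), (-3, -10), (-3, 10), (-2, 7), (-2, 10), (-1, 3), (0, -7), (0, 7), (0, 7), (0, 12), (1, 1), (2, -6), (2, -2), (3, 9), (3, 9), (4, 8), (5, -1), (6, 6), (7, 5), (7, 6), (41, -4), (42, 9)]
0.09 [(-55, 6), (-54, 9), (-51, 7), (-51, 7), (-49, 10), (-49, 15), (-48, 12), (-46, 12), (-46, 13), (-45, 11), (-44, -5), (-7, 2), (-1, 1), (4, 6), (5, -4), (8, 1), (41, 1), (42, 11), (42, 12), (42, 14), (45, 11), (45, 12), (46, 11), (49, 9), (52, 9), (53, 5)]
0.1 [(-57, 10), (-56, 8), (-56, 10), (-54, 11), (-53, 7), (-50, 10), (-48, 13), (-47, 10), (-47, 12), (-45, 12), (-44, 14), (40, 7), (43, 12), (43, 13), (46, 13), (47, 10), (49, 9), (50, 6), (50, 7), (51, 6), (53, 10), (53, 11), (54, 7)]
0.11 [(-57, 7), (-55, 5), (-55, 6), (-53, 12), (-52, 9), (-52, 12), (-51, 8), (-50, 12), (-49, 11), (-49, 11), (-46, 11), (-46, 12), (41, 10), (41, 12), (44, 12), (44, 12), (44, 14), (47, 11), (47, 13), (48, 9), (51, 7), (51, 10), (54, 6)]
0.12 [(-72, 10), (-62, 7), (-59, 9), (-57, 13), (-54, 9), (-54, 12), (-51, 14), (-48, 13), (-48, 13), (-47, 12), (-45, 9), (-45, 11), (-44, 14), (41, 12), (42, 11), (42, 14), (45, 10), (45, 16), (48, 8), (48, 16), (51, 13), (55, 6), (55, 10), (58, 8), (62, 7)]
```

>>> carry_out --series "0 0 -0.001 0;0 0 0 0;0 0 0 0;0 0 0 0;0 0 0 0;0 0 0 0;0 0 0 0;0 0 0 0;0 0 0 0;0 0 0 0" --jaw -1 --grip_force 60

```text
time: 5.48
tool_pos: [0.4686, -0.1787, 0.0844]
tcp_rot: [1.844, 2.543, 0.0]
wrist_force: [1.0, 0.2, 1.8]
width: 0.228
grip_force: 58.6
```

>>> carry_out --series "0 0 0.01 0;0 0 0.02 0;0 0 0.03 0;0 0 0.03 0;0 0 0.02 0;0.0052 0.0365 0 0;0.0052 0.0365 0 0;0.0052 0.0365 0 0;0.0052 0.0365 0 0;0.0052 0.0365 0 0;0.0052 0.0365 0 0;0.0052 0.0365 0 0;0.0052 0.0365 0 0;0.0051 0.0365 0 0;0.0051 0.0365 0 0;0 0 0 0;0 0 0 0;0 0 0 0"

```text
time: 7.72
tool_pos: [0.5197, 0.1853, 0.1941]
tcp_rot: [-1.845, -2.542, 0.002]
wrist_force: [-0.2, 0.1, -0.5]
width: 0.232
grip_force: 59.3
```

```bash
python3 - <<'E'
from h import *
z=lambda im,u,v,w,h,s:cv2.resize(im[v:v+h,u:u+w],None,fx=s,fy=s,interpolation=cv2.INTER_CUBIC)
t=eyes.read_camera("top")[0];im,D=eyes.read_camera("side")
cv2.imwrite("pics/p2.png",np.hstack([z(t,170,185,70,60,5),z(im,217,210,70,70,5)[:300]]))
print(bot.read_state()["tool_pos"])
W=cloud("side",np.median([eyes.read_camera("side")[1] for _ in range(3)],0));X,Y,Z=np.moveaxis(W,-1,0)
for lo,hi in [(.105,.12),(.12,.135),(.135,.15),(.15,.165),(.165,.178),(.178,.19)]:
    m=(Z>lo)&(Z<hi)&(abs(X-.52)<.03)&(abs(Y-.186)<.03)
    print(lo,m.sum(),np.round(W[m].mean(0),4),np.round(np.ptp(W[m],axis=0),3))
E
```

```text
[0.519979   0.18541386 0.19427118]
0.105 2 [0.5184 0.188  0.1192] [0.003 0.001 0.001]
0.12 13 [0.5173 0.1868 0.1289] [0.005 0.006 0.014]
0.135 11 [0.5174 0.1871 0.1438] [0.005 0.006 0.011]
0.15 12 [0.5172 0.1866 0.1575] [0.005 0.004 0.013]
0.165 6 [0.5169 0.1869 0.1687] [0.005 0.005 0.006]
0.178 34 [0.5145 0.1935 0.1853] [0.039 0.016 0.01 ]
```

View pics/p2.png

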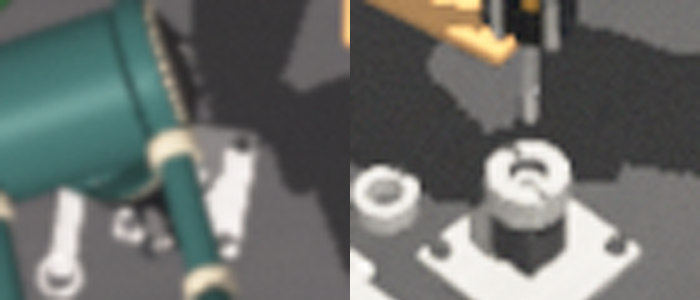

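The side view shows the probe hanging straight at crop column 531, above the nut's hole at (528,172). I'll measure the sideways offset from sub-pixel edges.

```bash
python3 - <<'E'
from h import *
im=np.median([eyes.read_camera("side")[0] for _ in range(4)],0).astype(float)
g=im.mean(2)
c=eyes.get_calibration("side");rv=np.array(c["rotation"]);R=cv2.Rodrigues(rv)[0];p=np.array(c["position"])
pr=lambda P:cv2.projectPoints(np.array(P,float).reshape(-1,1,3),R.T,-R.T@p,np.array(c["K"]),None)[0][:,0]
T=(.52,.1854)
for z in (.077,.065,.12,.13,.14,.15,.16,.17):print(z,pr([(T[0],T[1],z)]).round(2))
for v in range(222,238):
    print(v,g[v,246:261].astype(int))
print("nut")
for v in range(238,256,1): print(v,g[v,240:266].astype(int))
for P in [(.52,.1854,.13),(.53,.1854,.13),(.52,.1954,.13)]:print(pr([P]))
E
```

```text
0.077 [[252.72 243.96]]
0.065 [[252.78 246.94]]
0.12 [[252.53 232.93]]
0.13 [[252.48 230.28]]
0.14 [[252.44 227.59]]
0.15 [[252.39 224.88]]
0.16 [[252.34 222.12]]
0.17 [[252.29 219.33]]
222 [136 127 108 114 114 123 135 130 101  60  58  60  60  59  60]
223 [109 115 113 113 115 126 136 127  94  59  58  59  59  60  59]
224 [115 113 112 113 116 126 136 128  94  57  59  58  59  58  59]
225 [116 112 113 114 115 127 138 129  94  59  59  59  59  59  60]
226 [113 113 114 113 115 130 142 128  94  58  60  59  58  59  58]
227 [113 112 115 115 116 135 150 125  92  58  60  58  59  61  60]
228 [112 112 114 116 116 134 157 135  90  61  59  59  58  60  60]
229 [113 114 115 115 109 131 164 154  91  58  57  57  60  59  59]
230 [113 115 115 113 102 122 166 155  99  59  60  58  59  57  60]
231 [115 113 114 112 103 121 165 154  94  60  58  59  58  58  58]
232 [115 112 112 105  90 124 167 154  95  59  60  58  60  60  57]
233 [112 114 114  97  68 120 168 155  85  58  56  59  59  58  59]
234 [112 113 115  97  61  95 137 123  67  60  61  58  61  58  58]
235 [94 94 97 81 60 63 69 66 60 61 59 58 59 58 59]
236 [
[... 1488 characters left out ...]
4 222 219 203 177 172
 175 170 191 218 184 136 118 119]
251 [ 90  91 102 125 137 141 148 147 152 160 162 167 175 174 187 190 174 172
 174 168 207 241 235 200 150 118]
252 [125 126 130 137 134 133 145 150 154 159 160 163 168 172 177 175 170 170
 170 155 202 240 240 234 218 177]
253 [177 138 137 137 124 101 116 138 154 160 163 169 167 168 176 173 166 162
 139 122 192 240 240 240 239 232]
254 [216 136 136 137 125  85  72 104 136 156 168 170 168 169 179 166 144 128
  86  96 192 239 240 238 239 241]
255 [217 136 137 137 125  87  60  66  89 121 137 137 138 140 143 128  84  72
  69  99 191 239 239 239 239 240]
[[252.48304504 230.27802255]]
[[249.30329254 228.7892691 ]]
[[250.36020566 232.62103606]]
```

>>> carry_out --series "0.001 0.0011 -0.01 0;0 0 -0.02 0;0 0 -0.012 0;0 0 -0.003 0;0 0 -0.003 0;0 0 -0.003 0;0 0 -0.002 0;0 0 0 0;0 0 0 0"

```text
time: 9.3
tool_pos: [0.5213, 0.1875, 0.1415]
tcp_rot: [1.844, 2.543, 0.001]
wrist_force: [-0.0, -0.0, -1.3]
width: 0.233
grip_force: 59.3
```

>>> carry_out --series "0 0 -0.002 0;0 0 -0.002 0;0 0 -0.002 0;0 0 0 0"

```text
time: 9.8
tool_pos: [0.5209, 0.1875, 0.135]
tcp_rot: [-1.844, -2.543, 0.001]
wrist_force: [0.2, -0.0, -0.3]
width: 0.234
grip_force: 59.3
```

>>> carry_out --series "0 0 -0.007 0;0 0 -0.007 0;0 0 -0.007 0;0 0 -0.007 0;0 0 -0.005 0;0 0 -0.002 0;0 0 0 0;0 0 0 0"

```text
time: 10.8
tool_pos: [0.5214, 0.1876, 0.1006]
tcp_rot: [1.844, 2.543, 0.001]
wrist_force: [0.3, 0.5, -1.7]
width: 0.228
grip_force: 59.3
```

>>> carry_out --series "0 0 -0.002 0;0 0 -0.002 0;0 0 -0.001 0;0 0 -0.001 0;0 0 -0.001 0;0 0 0 0;0 0 0 0"

```text
time: 11.68
tool_pos: [0.5217, 0.1877, 0.0952]
tcp_rot: [1.844, 2.543, 0.001]
wrist_force: [-3.1, -0.6, 10.7]
width: 0.234
grip_force: 60.5
```

>>> carry_out --series "0 0 -0.0007 0;0 0 -0.0005 0;0 0 0 0;0 0 0 0"

```text
time: 12.18
tool_pos: [0.522, 0.1878, 0.095]
tcp_rot: [1.844, 2.543, 0.002]
wrist_force: [-4.6, -1.5, 15.7]
width: 0.232
grip_force: 60.9
```

>>> carry_out --series "0 0 0.001 0;0 0 0.0005 0;0 0 0 0;0 0 0 0;0 0 0 0;0 0 0 0;0 0 0 0;0 0 0.01 0;0 0 0.02 0;0 0 0.02 0;0 0 0 0" --jaw 1

```text
time: 13.55
tool_pos: [0.523, 0.1881, 0.1462]
tcp_rot: [1.842, 2.541, 0.006]
wrist_force: [1.0, -0.6, -0.0]
width: 1.001
grip_force: 0.0
```

```bash
python3 - <<'E'
from h import *
z=lambda im,u,v,w,h,s:cv2.resize(im[v:v+h,u:u+w],None,fx=s,fy=s,interpolation=cv2.INTER_CUBIC)
F=[eyes.read_camera("side") for _ in range(3)]
cv2.imwrite("pics/p3.png",z(F[0][0],212,205,80,75,7))
W=cloud("side",np.median([f[1] for f in F],0));X,Y,Z=np.moveaxis(W,-1,0)
m=(np.hypot(X-.521,Y-.186)<.016)&(Z>.079)&(Z<.11)
P=W[m];print(m.sum(),P.mean(0).round(4),P.min(0).round(4),P.max(0).round(4),np.sort(P[:,2])[-12:].round(4))
print(bot.read_state()["tool_pos"])
E
```

```text
78 [0.5149 0.1893 0.095 ] [0.5062 0.1762 0.0791] [0.5338 0.1974 0.1032] [0.1011 0.1011 0.1012 0.1014 0.1014 0.1015 0.1016 0.102  0.1021 0.1027
 0.1031 0.1032]
[0.52073604 0.18736681 0.14310747]
```

View pics/p3.png

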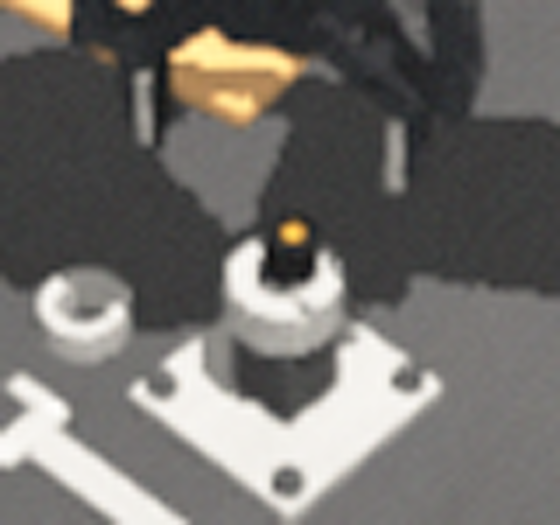

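The probe is seated, with its head top near z = 0.101 at crop (292,232). It leans slightly within the bore's play. Next I'll turn and go down around the nut.

>>> carry_out --series "0 -0.0006 0 10.2;0 0 0 10.2;0 0 0 10.2;0 0 0 10.2;0 0 0 10.2;0 0 0 10.2;0 0 0 10.2;0 0 0 10.2;0 0 0 10.2;0 0 0 10.2;0 0 -0.02 0;0 0 -0.02 0;0 0 -0.02 0;0 0 -0.014 0;0 0 -0.01 0;0 0 0 0;0 0 0 0"

```text
time: 15.82
tool_pos: [0.5217, 0.1871, 0.0601]
tcp_rot: [-0.816, 3.033, 0.0]
wrist_force: [0.2, 0.6, 0.6]
width: 0.998
grip_force: 0.0
```

>>> carry_out --series "0 0 0 0;0 0 0 0;0 0 0 0;0 0 0 0;0 0 0 0;0 0 0 0;0 0 0 0;0 0 0 0" --jaw -1 --grip_force 40

```text
time: 16.82
tool_pos: [0.5229, 0.1856, 0.061]
tcp_rot: [-0.816, 3.031, -0.004]
wrist_force: [1.8, -7.4, 4.4]
width: 0.506
grip_force: 40.1
```

```bash
python3 - <<'E'
from h import *
s=bot.read_state();print({k:np.round(v,3) for k,v in s.items()})
E
```

```text
{'time': np.float64(16.825), 'q': array([ 0.298,  0.223,  2.026, -0.004,  0.89 , -1.797]), 'joint_vel': array([ 0.   , -0.   ,  0.   , -0.002,  0.001, -0.   ]), 'joint_torque': array([  3.83 , -39.983, -28.185,   1.747,  -0.137,  -0.05 ]), 'tool_pos': array([0.523, 0.186, 0.061]), 'tcp_rot': array([-0.816,  3.031, -0.004]), 'wrist_force': array([ 1.824, -7.397,  4.424]), 'torque': array([-1.034, -0.278, -0.061]), 'grip_force': np.float64(40.121), 'width': np.float64(0.506)}
```

>>> carry_out --series "0.0008 -0.0014 0 0;0 0 0 0;0 0 -0.0004 -8;0 0 -0.0004 -8;0 0 -0.0003 -8;0 0 -0.0004 -8;0 0 0 0"

```text
time: 17.7
tool_pos: [0.523, 0.1853, 0.0595]
tcp_rot: [0.053, 3.139, -0.0]
wrist_force: [-0.1, -4.1, 6.6]
width: 0.507
grip_force: 40.5
```

```bash
cat > st.py <<'E'
from h import *
s=bot.read_state();a=cv2.Rodrigues(np.array(s["tcp_rot"]))[0]
print("psi",np.degrees(np.arctan2(a[1,1],a[0,1])).round(2),"tilt",a[:,2].round(4),{k:np.round(s[k],3).tolist() for k in ["time","tool_pos","wrist_force","torque","grip_force","width","q"]})
E
python3 st.py
```

```text
psi 88.05 tilt [ 2.e-03 -3.e-04 -1.e+00] {'time': 17.7, 'tool_pos': [0.523, 0.185, 0.06], 'wrist_force': [-0.058, -4.129, 6.6], 'torque': [-0.573, 0.11, -0.03], 'grip_force': 40.512, 'width': 0.507, 'q': [0.296, 0.226, 2.026, -0.001, 0.888, -1.24]}
```

>>> carry_out --series "0 -0.0008 -0.0003 -8;0 0 -0.0003 -8;0 0 -0.0004 -8;0 0 -0.0003 -8;0 0 -0.0004 -8;0 0 -0.0003 -8"

```text
time: 18.45
tool_pos: [0.5228, 0.1849, 0.0574]
tcp_rot: [1.331, 2.844, 0.002]
wrist_force: [-0.9, -1.3, 5.8]
width: 0.511
grip_force: 40.0
```

```bash
python3 st.py
```

```text
psi 39.86 tilt [ 1.7e-03  4.0e-04 -1.0e+00] {'time': 18.45, 'tool_pos': [0.523, 0.185, 0.057], 'wrist_force': [-0.934, -1.35, 5.765], 'torque': [-0.259, 0.169, 0.067], 'grip_force': 39.972, 'width': 0.511, 'q': [0.295, 0.228, 2.028, -0.0, 0.884, -0.4]}
```

>>> carry_out --series "0 0 -0.0004 -8;0 0 -0.0003 -8;0 0 -0.0004 -8;0 0 -0.0003 -8;0 0 -0.0003 -8"

```text
time: 19.08
tool_pos: [0.5226, 0.1849, 0.0556]
tcp_rot: [2.224, 2.218, 0.002]
wrist_force: [-1.4, -1.8, 5.6]
width: 0.509
grip_force: 40.0
```

```bash
python3 st.py; python3 - <<'E'
from h import *
z=lambda im,u,v,w,h,s:cv2.resize(im[v:v+h,u:u+w],None,fx=s,fy=s,interpolation=cv2.INTER_CUBIC)
cv2.imwrite("pics/p4.png",z(eyes.read_camera("side")[0],212,205,80,75,7))
E
```

```text
psi -0.14 tilt [ 1.2e-03  3.0e-04 -1.0e+00] {'time': 19.075, 'tool_pos': [0.523, 0.185, 0.056], 'wrist_force': [-1.421, -1.792, 5.563], 'torque': [-0.171, 0.267, 0.082], 'grip_force': 40.006, 'width': 0.509, 'q': [0.295, 0.231, 2.029, -0.0, 0.881, 0.298]}
```

View pics/p4.png

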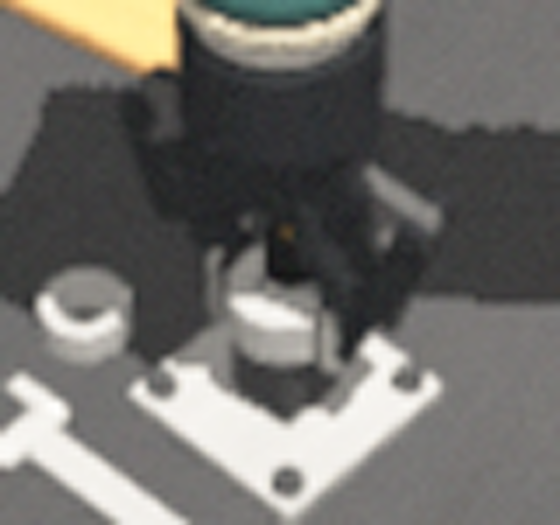

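The side view shows the pads gripping the nut at crop (270,325), with the head standing free below the palm. The measured torque of 0.08 N m matches the thread friction. I'll continue slowly to the stop.

>>> carry_out --series "0 0 -0.0002 -4;0 0 -0.0002 -4;0 0 -0.0002 -4"

```text
time: 19.5
tool_pos: [0.5225, 0.1849, 0.0551]
tcp_rot: [2.441, 1.976, 0.002]
wrist_force: [-1.6, -0.2, 5.8]
width: 0.51
grip_force: 40.1
```

```bash
python3 st.py
```

```text
psi -12.02 tilt [ 1.e-03  3.e-04 -1.e+00] {'time': 19.5, 'tool_pos': [0.522, 0.185, 0.055], 'wrist_force': [-1.594, -0.212, 5.845], 'torque': [-0.214, 0.373, 0.055], 'grip_force': 40.081, 'width': 0.51, 'q': [0.295, 0.231, 2.029, -0.0, 0.88, 0.505]}
```

>>> carry_out --series "0 0 -0.0002 -4;0 0 -0.0001 -4;0 0 -0.0002 -4"

```text
time: 19.88
tool_pos: [0.5224, 0.1849, 0.0545]
tcp_rot: [2.635, 1.711, 0.001]
wrist_force: [-1.6, -1.3, 6.5]
width: 0.509
grip_force: 40.1
```

```bash
python3 st.py
```

```text
psi -24.02 tilt [ 9.e-04  4.e-04 -1.e+00] {'time': 19.875, 'tool_pos': [0.522, 0.185, 0.055], 'wrist_force': [-1.558, -1.34, 6.483], 'torque': [-0.107, 0.346, 0.077], 'grip_force': 40.085, 'width': 0.509, 'q': [0.295, 0.232, 2.029, 0.0, 0.879, 0.714]}
```

>>> carry_out --series "0 0 -0.0002 -4;0 0 -0.0002 -4;0 0 -0.0002 -4"

```text
time: 20.25
tool_pos: [0.5224, 0.185, 0.054]
tcp_rot: [-2.799, -1.426, -0.001]
wrist_force: [-2.6, -0.1, 6.5]
width: 0.502
grip_force: 40.1
```

```bash
python3 st.py
```

```text
psi -36.02 tilt [ 8.e-04  4.e-04 -1.e+00] {'time': 20.25, 'tool_pos': [0.522, 0.185, 0.054], 'wrist_force': [-2.645, -0.125, 6.495], 'torque': [-0.134, 0.369, 0.022], 'grip_force': 40.144, 'width': 0.502, 'q': [0.295, 0.233, 2.03, 0.0, 0.878, 0.924]}
```

>>> carry_out --series "0 0 -0.0002 -4;0 0 -0.0001 -4"

```text
time: 20.5
tool_pos: [0.5223, 0.185, 0.0537]
tcp_rot: [-2.892, -1.227, -0.001]
wrist_force: [-2.0, -0.3, 7.8]
width: 0.512
grip_force: 39.5
```

```bash
python3 st.py
```

```text
psi -44.01 tilt [ 8.e-04  4.e-04 -1.e+00] {'time': 20.5, 'tool_pos': [0.522, 0.185, 0.054], 'wrist_force': [-2.006, -0.291, 7.797], 'torque': [0.01, 0.502, 0.425], 'grip_force': 39.54, 'width': 0.512, 'q': [0.295, 0.233, 2.03, 0.0, 0.877, 1.063]}
```

>>> carry_out --series "0 0 0 -2;0 0 0 0" --grip_force 60

```text
time: 20.75
tool_pos: [0.5223, 0.185, 0.0538]
tcp_rot: [2.91, 1.184, 0.001]
wrist_force: [-3.2, -0.3, 6.5]
width: 0.506
grip_force: 59.9
```

```bash
python3 st.py
```

```text
psi -45.73 tilt [ 1.e-03 -2.e-04 -1.e+00] {'time': 20.75, 'tool_pos': [0.522, 0.185, 0.054], 'wrist_force': [-3.205, -0.269, 6.515], 'torque': [-0.015, 0.486, 1.02], 'grip_force': 59.912, 'width': 0.506, 'q': [0.296, 0.233, 2.03, -0.001, 0.878, 1.094]}
```

>>> carry_out --series "0 0 0 1.5;0 0 0 0"

```text
time: 21.0
tool_pos: [0.5223, 0.185, 0.0538]
tcp_rot: [2.895, 1.22, 0.001]
wrist_force: [-2.4, -0.8, 7.1]
width: 0.499
grip_force: 60.8
```

```bash
python3 st.py
```

```text
psi -44.3 tilt [ 8.e-04  1.e-04 -1.e+00] {'time': 21.0, 'tool_pos': [0.522, 0.185, 0.054], 'wrist_force': [-2.382, -0.814, 7.068], 'torque': [-0.11, 0.437, 0.526], 'grip_force': 60.787, 'width': 0.499, 'q': [0.296, 0.233, 2.03, -0.0, 0.878, 1.069]}
```

>>> carry_out --series "0 0 0 1;0 0 0 0"

```text
time: 21.25
tool_pos: [0.5223, 0.185, 0.0538]
tcp_rot: [-2.885, -1.244, -0.001]
wrist_force: [-2.4, -0.5, 8.1]
width: 0.502
grip_force: 61.4
```

```bash
python3 st.py
```

```text
psi -43.36 tilt [ 7.e-04  3.e-04 -1.e+00] {'time': 21.25, 'tool_pos': [0.522, 0.185, 0.054], 'wrist_force': [-2.431, -0.514, 8.074], 'torque': [-0.11, 0.468, 0.171], 'grip_force': 61.428, 'width': 0.502, 'q': [0.295, 0.233, 2.03, 0.0, 0.878, 1.052]}
```

>>> carry_out --series "0 0 0.0004 9.9;0 0 0.0005 9.9;0 0 0.0004 9.9;0 0 0.0005 9.9;0 0 0.0004 9.9;0 0 0.0005 9.9;0 0 0.0004 9.9;0 0 0.0005 9.9;0 0 0.0004 9.9;0 0 0 1.5;0 0 0 0;0 0 0 0"

```text
time: 22.75
tool_pos: [0.5228, 0.185, 0.0578]
tcp_rot: [1.146, 2.924, 0.002]
wrist_force: [-1.3, -1.4, 6.6]
width: 0.502
grip_force: 61.6
```

```bash
python3 st.py; python3 - <<'E'
from h import *
z=lambda im,u,v,w,h,s:cv2.resize(im[v:v+h,u:u+w],None,fx=s,fy=s,interpolation=cv2.INTER_CUBIC)
im,D=eyes.read_camera("side")
cv2.imwrite("pics/p5.png",np.hstack([z(im,222,225,55,50,8)[:400],z(im,300,140,45,50,8)]))
W=cloud("side",D);X,Y,Z=np.moveaxis(W,-1,0)
for n,m in [("head",(np.hypot(X-.521,Y-.186)<.013)&(Z>.085)&(Z<.108)),("nut",(np.hypot(X-.521,Y-.186)<.026)&(Z>.066)&(Z<.079))]:
    print(n,m.sum(),W[m].mean(0).round(4),np.sort(W[m][:,2])[-8:].round(4))
E
```

```text
psi 47.21 tilt [ 1.8e-03  5.0e-04 -1.0e+00] {'time': 22.75, 'tool_pos': [0.523, 0.185, 0.058], 'wrist_force': [-1.281, -1.426, 6.609], 'torque': [-0.251, 0.221, 0.029], 'grip_force': 61.589, 'width': 0.502, 'q': [0.295, 0.228, 2.027, -0.0, 0.885, -0.529]}
head 47 [0.5171 0.1885 0.0983] [0.1023 0.1024 0.1024 0.1025 0.1025 0.1032 0.1034 0.1044]
nut 127 [0.5151 0.1928 0.0729] [0.0772 0.0775 0.0778 0.0779 0.078  0.0781 0.0782 0.0789]
```

View pics/p5.png

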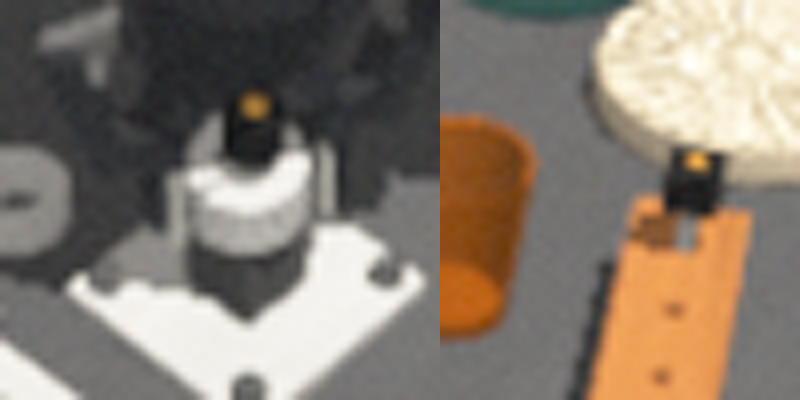

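The view shows the nut still between the pads, with the head seated above it at crop (255,105). The square probe is undisturbed in the rack. I'll hand in.

```bash
python3 -c "
from workcell import bot
print(bot.finish_job())"
```

```text
the job is handed in; nothing more can be done
None
```

I seated the round-headed probe fully in the fitting, screwed the nut down to its stop, backed it off about 90° (a 4 mm rise), and handed the job in at about 23 s with the gripper still holding the nut.

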